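# Load the laser's marking rail with rope sheaves in order of size

## Task

Load the marking rail for the laser: put the four loose orange rope sheaves over the upright pins of the aluminium rail in order of size, because the marking program starts at the red stop with the smallest. So the smallest goes on the pin next to the red stop, the next larger on the next pin, and so on to the largest beside the grey block; leave each one lying flat on its seat with the pin through its bore, and let go of them all.

Things in the scene. Friction and masses are not known exactly. Their poses are not given: they have to be found in the camera images.
- sheave_28: the smallest of four loose orange-anodised rope sheaves (grooved pulley wheels), 28 mm in diameter, 18 mm thick, with a through bore of 18 mm lined by a steel bush; lies flat on the worktop, either face may be up. Origin: middle of the wheel (9 mm above its underside), z along the bore
- sheave_37: the second smallest of four loose orange-anodised rope sheaves (grooved pulley wheels), 37 mm in diameter, 18 mm thick, with a through bore of 18 mm lined by a steel bush; lies flat on the worktop, either face may be up. Origin: middle of the wheel (9 mm above its underside), z along the bore
- sheave_46: the second largest of four loose orange-anodised rope sheaves (grooved pulley wheels), 46 mm in diameter, 18 mm thick, with a through bore of 18 mm lined by a steel bush; lies flat on the worktop, either face may be up. Origin: middle of the wheel (9 mm above its underside), z along the bore
- sheave_55: the largest of four loose orange-anodised rope sheaves (grooved pulley wheels), 55 mm in diameter, 18 mm thick, with a through bore of 18 mm lined by a steel bush; lies flat on the worktop, either face may be up. Origin: middle of the wheel (9 mm above its underside), z along the bore
- pin_1: number 1 along the row of four identical carriers on the rail (the red stop may be at either end): dark plate, round steel seat 26 mm wide, upright 12 mm pin. Origin: on the pin's axis, 20 mm above the worktop, z up; seat face at 8 mm, pin straight to 22 mm, tapering to its tip at 32 mm. A seated sheave's origin is 17 mm above this origin, with 3 mm play sideways
- pin_2: number 2 along the row of four identical carriers on the rail (the red stop may be at either end): dark plate, round steel seat 26 mm wide, upright 12 mm pin. Origin: on the pin's axis, 20 mm above the worktop, z up; seat face at 8 mm, pin straight to 22 mm, tapering to its tip at 32 mm. A seated sheave's origin is 17 mm above this origin, with 3 mm play sideways
- pin_3: number 3 along the row of four identical carriers on the rail (the red stop may be at either end): dark plate, round steel seat 26 mm wide, upright 12 mm pin. Origin: on the pin's axis, 20 mm above the worktop, z up; seat face at 8 mm, pin straight to 22 mm, tapering to its tip at 32 mm. A seated sheave's origin is 17 mm above this origin, with 3 mm play sideways
- pin_4: number 4 along the row of four identical carriers on the rail (the red stop may be at either end): dark plate, round steel seat 26 mm wide, upright 12 mm pin. Origin: on the pin's axis, 20 mm above the worktop, z up; seat face at 8 mm, pin straight to 22 mm, tapering to its tip at 32 mm. A seated sheave's origin is 17 mm above this origin, with 3 mm play sideways
- red_stop: red clamp block, 16 mm along the rail, 46 mm across it and 20 mm high above the rail (a 4 mm screw head on top), at one end of the rail, about 49 mm beyond the axis of the nearest pin; a like block in grey is at the other end. Origin: centre of the block at the rail's top face; x across the rail, y along the rail
- rail: aluminium fixture rail fixed to the worktop, 316 mm long, 40 mm wide, 20 mm high, with small clamp feet to 37 mm either side of its middle line. Origin: centre of its underside; y along its length, x across, z up. The pins stand along its middle line, 58 to 70 mm apart

How it is judged:
By the outcome, as a careful person would: the job done as asked, in the order asked, and still so for the second after the job is handed in, with the robot touching nothing.
It also fails if it takes over 102 s, if anything falls off the work surface, if the arm or the gripper's body presses on something with over 40 N, if the wrist force passes 120 N, or if a joint passes its speed limit or range.

## Robot

A 7-joint arm with a two-finger parallel gripper is mounted at the origin on a cart in front of the work surface, level with it; the furniture and walls round the work are solid. World frame = base frame: x ahead of the robot, y to its left, z up, the work surface at z = 0. Lengths are in m, angles in degrees, forces in N, time in s.
With the tool pointing down it reaches from about 0.425 to 0.875 m from the base axis. Payload 4.7 kg.
Tool frame: the origin (TCP) lies at the very end of the fingers, on their centre line; the grasp point (between the pads) lies 19 mm behind it; z points along the fingers, y is the line along which they close (so a half turn about z gives the same grasp; the last joint's range is limited). The gripper opens to 87 mm and grips with 3 to 60 N. Pads are 19 mm wide; open, the fingers measure 117 mm over their backs; the gripper's body (75 mm by 190 mm) begins 51 mm behind the grasp point.
Start: joints at [77.985, 18.392, -4.016, 83.108, 1.295, 78.541, -3.26], TCP at [0.144, -0.634, 0.223] pointing down, gripper open.
Joint ranges: [-163.93, 163.93], [-17.29, 119.83], [-79.2, 71.16], [3.27, 140.29], [-89.18, 269.18], [5.43, 117.66], [-154.24, 154.24]. Speed limits (degrees/s): [147.25, 147.25, 180, 180, 180, 180, 180].

## Interface

Orientations are given as [roll, pitch, yaw] about the fixed x, y, z axes, in that order (R = Rz(yaw) Ry(pitch) Rx(roll)).
In Python, from cell import telemetry, cams, env gives the robot as it stands.
- The arm moves only by the tool arm_command, never from a script. Its argument "series" is text: rows parted by semicolons, each of 5 numbers parted by spaces: the shift along the tool's x, y, z in mm, then the turn about the tool's z in rad, then the closure in counts, from 0 (fully open) to 255 (shut). A call has 1 to 20 rows; each row shifts and turns the commanded pose from where the row before left it, along the tool's axes as they then stand; what a row does not reach is not made up. A row lasts 1/12 s, in which the tool goes at most 41.7 mm and 7.16 degrees, less where a joint would pass 70% of its speed; a pose out of reach is approached as far as the arm can. A call is refused whole if a number of a shift passes 41.7 or a number of a turn 0.125, either way. A call with a gripper value outside its range is refused whole. The fingers move at their own pace and stop on an object; "squeeze" is the grip in N (left out, the last holds). Time passes only in rows, so rows that do not move let the fingers close. It gives the time, the measured TCP pose, the force, the opening and the grip force at its end, in the units of the state.
- telemetry.get_obs(): the state, without advancing time (a new reading comes with each control period).
- cams.read_camera(name): name is "scene" or "top" or "wrist"; returns the picture (420x560x3 uint8, blue, green, red); there is no depth.
- cams.calibration(name): a dict with "K" (3x3 intrinsics, pixels), "origin" and "rotation" of the camera in the world; the wrist camera has in their place "hand_eye" (4x4, takes a point from camera to tool coordinates, whose origin is the TCP and whose axes are the flange's). Camera axes: x right, y down, z forward; pixel columns grow to the right and rows downward; lengths in m; the calibration is good to about 2 mm. A picture is of the moment at which its call begins: read the wrist's pose just before it. calibration takes no time and is no camera call.
- env.sign_off(): hands the job in; it is judged then, once.
The state is a dict: "time_s": time; "qpos": joint angles; "joint_velocities": joint speeds; "effort": joint torques, N m; "tool_pos": TCP position; "tool_rot": TCP orientation; "force": force on the tool from outside, world axes, zero at the start; "wrist_torque": the same for the moment, N m; "grip_width": finger opening in m; "grasp_force": force on a finger pad.
Only numpy, scipy, OpenCV 4.12 (cv2) and the standard library are available. Lean on these libraries where they do the work, as an engineer would, in place of code of your own. Each camera call takes 0.05 s, during which the arm holds its last target. There are 200 camera calls.

## Working session

There is one attempt and no reset: what is moved stays moved. The work goes in short steps, Python scripts to look and compute and a tool call to move; the robot and the scene stay as the last step left them, time stands still between calls to the robot, and variables do not carry over. Pictures are saved under pics/ and viewed, at most 14 in all, crops included, and the job is handed in when it is done.

Besides the shell and the picture viewer there is one more tool, called after "Emit:" as a command line: name --argument value ..., lists and objects as JSON in quotes. arm_command: Moves the arm, as the interface text tells. Its arguments: {"type":"object","properties":{"series":{"type":"string"},"squeeze":{"type":"number"}},"required":["series"]}

```bash
ls; mkdir -p pics
python3 - <<'E'
from cell import telemetry, cams, env
import cv2
print(telemetry.get_obs())
for n in ("top","scene","wrist"):
    cv2.imwrite(f"pics/{n}0.png",cams.read_camera(n)); print(n,cams.calibration(n))
E
```

```text
pics
{'time_s': 0.0, 'qpos': array([77.9873232 , 18.44026453, -4.01564831, 83.17472067,  1.29527976,
       78.54204599, -3.25996931]), 'joint_velocities': array([-0.08273112,  0.0523495 ,  0.05312003,  0.11140624,  0.11265573,
       -0.05010043,  0.00721462]), 'effort': array([ 2.37352006e-04, -4.91281700e+01, -4.03750604e-01, -3.12528634e+01,
       -6.39661867e-02,  4.37075493e-02,  1.71121778e-04]), 'tool_pos': array([ 0.14405842, -0.63325924,  0.22144948]), 'tool_rot': array([-1.79888230e+02,  6.04498332e-03,  1.28226258e+01]), 'force': array([ 0.4612902 , -0.72288379, -0.31128857]), 'wrist_torque': array([0.00974516, 0.04106267, 0.0122415 ]), 'grasp_force': 0.0, 'grip_width': 0.08709004928836704}
top {'K': array([[435.64674166,   0.        , 274.50909426],
       [  0.        , 435.64674166, 205.60676412],
       [  0.        ,   0.        ,   1.        ]]), 'origin': array([0.31294234, 0.08249911, 1.11201121]), 'rotation': array([-166.89296431,   -0.17806967,  -89.17012852])}
scene {'K': array([[476.6895047 ,   0.        , 289.14037731],
       [  0.        , 476.6895047 , 213.90381929],
       [  0.        ,   0.        ,   1.        ]]), 'origin': array([-0.30168775,  0.16958165,  0.97163157]), 'rotation': array([-136.74016403,    1.01924879,  -97.68231401])}
wrist {'K': array([[324.70023959,   0.        , 278.26403613],
       [  0.        , 324.70023959, 209.26232207],
       [  0.        ,   0.        ,   1.        ]]), 'hand_eye': array([[-1.30632207e-03, -9.66286681e-01, -2.57465230e-01,
         7.02297363e-02],
       [ 9.99999145e-01, -1.24839604e-03, -3.88450477e-04,
         1.15227905e-03],
       [ 5.39359484e-05, -2.57465517e-01,  9.66287485e-01,
        -1.62828295e-01],
       [ 0.00000000e+00,  0.00000000e+00,  0.00000000e+00,
         1.00000000e+00]])}
```

View top.

View pics/top0.png

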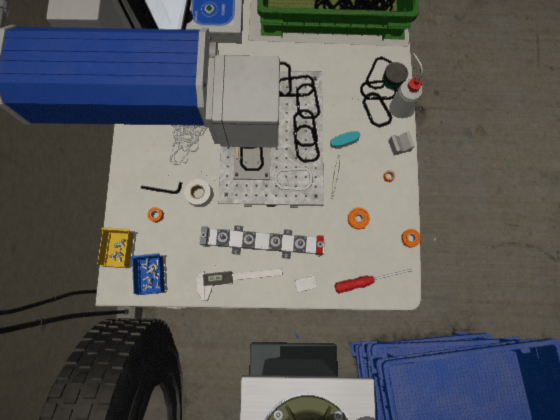

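View pics/scene0.png

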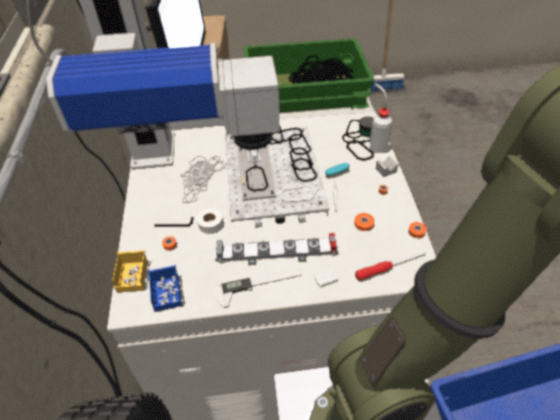

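Top view: the rail runs along row ≈241, columns 202–325, with the red stop at its right end (321,244). Sheaves are at (155,214), (389,176), (358,218) and (411,238). A laser head overhangs at (245,100).

```bash
cat > h.py <<'E'
from cell import telemetry, cams, env
import cv2, numpy as np
from scipy.spatial.transform import Rotation as R
def cam(n, obs=None):
    c=cams.calibration(n); K=c["K"]
    if n=="wrist":
        T=np.eye(4); T[:3,:3]=R.from_euler("xyz",obs["tool_rot"],degrees=True).as_matrix(); T[:3,3]=obs["tool_pos"]
        T=T@c["hand_eye"]; return K,T[:3,:3],T[:3,3]
    return K,R.from_euler("xyz",c["rotation"],degrees=True).as_matrix(),c["origin"]
def cast(C,uv,z):
    K,Rm,o=C; d=Rm@np.linalg.solve(K,[uv[0],uv[1],1.]); return o+d*(z-o[2])/d[2]
def proj(C,p):
    K,Rm,o=C; q=K@(Rm.T@(np.asarray(p)-o)); return q[:2]/q[2]
def orange(im,lo=(5,150,120),hi=(16,255,255)):
    return cv2.inRange(cv2.cvtColor(im,cv2.COLOR_BGR2HSV),lo,hi)
def red(im):
    h=cv2.cvtColor(im,cv2.COLOR_BGR2HSV)
    return cv2.inRange(h,(0,150,80),(4,255,255))|cv2.inRange(h,(170,150,80),(180,255,255))
def blobs(m,amin=25):
    cs,_=cv2.findContours(m,cv2.RETR_EXTERNAL,cv2.CHAIN_APPROX_NONE)
    return [(cv2.minEnclosingCircle(c),cv2.contourArea(c)) for c in cs if cv2.contourArea(c)>amin]
E
python3 - <<'E'
from h import *
for n in ("top","scene"):
    im=cv2.imread(f"pics/{n}0.png"); C=cam(n)
    print(n)
    for f,z in ((orange,.014),(red,.04)):
        for (c,r),a in blobs(f(im)):
            p=cast(C,c,z); print(f.__name__,np.round(c),round(r,1),a,np.round(p,3),"diam mm",round(2e3*r*np.linalg.norm(p-C[2])/C[0][0,0],1))
im=cv2.imread("pics/top0.png"); cv2.imwrite("pics/railtop.png",cv2.resize(im[215:265,190:340],None,fx=5,fy=5,interpolation=cv2.INTER_CUBIC))
E
```

```text
top
orange [411. 238.] 9.6 235.0 [ 0.489 -0.265  0.014] diam mm 51.5
orange [358. 218.] 10.8 322.0 [ 0.539 -0.133  0.014] diam mm 56.3
orange [154. 214.] 7.2 134.0 [0.542 0.391 0.014] diam mm 38.2
red [354. 283.] 19.5 306.0 [ 0.372 -0.114  0.04 ] diam mm 97.5
red [414.  84.] 6.7 91.0 [ 0.905 -0.291  0.04 ] diam mm 39.2
scene
orange [169. 243.] 6.3 51.5 [0.538 0.392 0.014] diam mm 34.3
orange [417. 229.] 8.2 163.5 [ 0.488 -0.263  0.014] diam mm 45.5
orange [364. 222.] 9.2 218.5 [ 0.535 -0.13   0.014] diam mm 50.6
red [374. 270.] 18.3 251.5 [ 0.357 -0.108  0.04 ] diam mm 90.4
red [383. 112.] 4.3 46.5 [ 0.985 -0.304  0.04 ] diam mm 30.1
```

View pics/railtop.png

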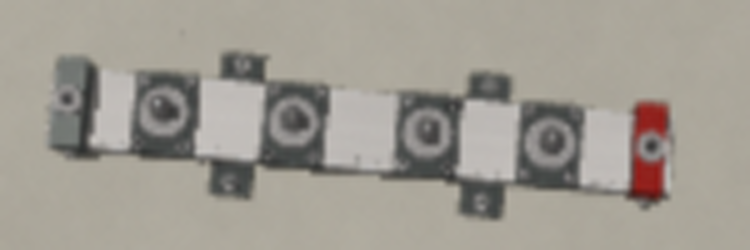

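Crop: seat/pin centres at about (164,111), (294,121), (428,132) and (549,142) from grey to red. That is (222.5,236.8), (248.5,238.8), (275.2,241) and (299.5,243) in the full image.

Run:
```python
from h import *
C=cam("top")
P=[]
for uv in ((164,111),(294,121),(428,132),(549,142)):
    P.append(cast(C,(uv[0]/5+190-.4,uv[1]/5+215-.4),.028)); print(P[-1].round(4))
d=P[3]-P[0]; print("rail dir deg",np.degrees(np.arctan2(d[1],d[0])), np.linalg.norm(np.diff(P,axis=0),axis=1))
print("s28",cast(C,(389,176),.014).round(3))
print("red",cast(C,(190+645/5,215+150/5),.02).round(3))
```

```text
[0.4829 0.2125 0.028 ]
[0.4788 0.1471 0.028 ]
[0.4743 0.0797 0.028 ]
[0.4701 0.019  0.028 ]
rail dir deg -93.78252177657347 [0.06556304 0.06748969 0.06083314]
s28 [ 0.653 -0.217  0.014]
red [ 0.467 -0.031  0.02 ]
```

Emit:
arm_command --series "15 -10 0 0 0; 28 -19 0 0 0; 28 -19 0 -0.06 0; 28 -19 0 0 0; 28 -19 0 0 0; 28 -19 0 0 0; 28 -19 0 0 0; 28 -19 0 0 0; 28 -19 0 0 0; 28 -19 0 0 0; 28 -19 0 0 0; 28 -19 0 0 0; 28 -19 0 0 0; 15 -10 0 0 0; 0 0 0 -0.1 0; 0 0 0 -0.12 0; 0 0 0 -0.12 0; 0 0 0 -0.12 0; 0 0 0 -0.12 0; 0 0 0 -0.12 0" --squeeze 20

```text
time_s: 1.82
tool_pos: [0.4298, -0.2965, 0.2223]
tool_rot: [-180.0, 0.0, 56.7]
force: [0.1, 1.3, 1.1]
grip_width: 0.0872
grasp_force: 0.0
```

Emit:
arm_command --series "0 0 0 -0.12 0; 0 0 0 -0.12 0; 0 0 0 -0.12 0; 0 0 0 -0.12 0; 0 0 0 -0.041 0; 0 0 0 0 0; 0 0 0 0 0"

```text
time_s: 2.4
tool_pos: [0.4298, -0.2966, 0.2223]
tool_rot: [-180.0, -0.0, 86.1]
force: [0.3, 0.3, -0.3]
grip_width: 0.0868
grasp_force: 0.0
```

```bash
cat >> h.py <<'E'
def look(tag=None, zt=.018):
    o=telemetry.get_obs(); im=cams.read_camera("wrist"); C=cam("wrist",o)
    if tag: cv2.imwrite(f"pics/{tag}.png",im)
    m=cv2.morphologyEx(orange(im,(3,130,60),(20,255,255)),cv2.MORPH_OPEN,np.ones((3,3)))
    cs,h=cv2.findContours(m,cv2.RETR_CCOMP,cv2.CHAIN_APPROX_NONE)
    Rt=R.from_euler("xyz",o["tool_rot"],degrees=True).as_matrix()
    print("tcp",o["tool_pos"].round(4),"rot",o["tool_rot"].round(2),"t",o["time_s"])
    for i,c in enumerate(cs):
        if h[0][i][3]<0 and cv2.contourArea(c)>150:
            pts=np.array([cast(C,p[0],zt) for p in c])[:,:2]
            w=pts.max(0)-pts.min(0)
            ch=[k for k in cs if cv2.contourArea(k)>40 and cv2.pointPolygonTest(c,tuple(map(float,k[0][0])),False)>=0 and k is not c]
            out=("outer",w.round(3),np.round(cv2.minEnclosingCircle(c)[0]))
            if ch:
                e=cv2.fitEllipse(max(ch,key=cv2.contourArea)); p=cast(C,e[0],zt)
                print(*out,"centre",p.round(4),"move tool xy mm",(1e3*Rt.T@(p-o["tool_pos"]))[:2].round(1))
            else: print(*out,"no hole",cast(C,out[2],zt).round(4))
    return im,C,o
E
python3 -c "
from h import *
look('w1')"
```

```text
tcp [ 0.4298 -0.2966  0.2223] rot [-1.7997e+02 -1.0000e-02  8.6130e+01] t 2.4
outer [0.159 0.027] [313. 334.] no hole [ 0.4615 -0.4959  0.018 ]
outer [0.047 0.021] [451. 329.] no hole [ 0.6402 -0.5005  0.018 ]
outer [0.076 0.021] [405. 336.] no hole [ 0.5811 -0.507   0.018 ]
outer [0.118 0.033] [514. 330.] no hole [ 0.7217 -0.5075  0.018 ]
outer [0.044 0.075] [ 92. 284.] no hole [ 0.1896 -0.4054  0.018 ]
outer [0.044 0.08 ] [463. 282.] no hole [ 0.6505 -0.4341  0.018 ]
outer [0.045 0.046] [330. 153.] centre [ 0.4909 -0.2649  0.018 ] move tool xy mm [35.7 58.9]
outer [0.027 0.026] [477.  97.] no hole [ 0.6488 -0.2156  0.018 ]
outer [0.023 0.035] [224.  43.] no hole [ 0.3844 -0.1445  0.018 ]
outer [0.056 0.048] [376.  22.] centre [ 0.5405 -0.1324  0.018 ] move tool xy mm [171.2  99.4]
```

View pics/w1.png

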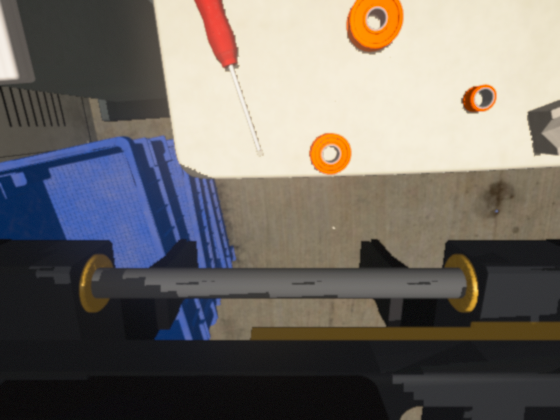

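Wrist view: sheave_46 at (330,153), 28 at (483,97), 55 at (376,20); the screwdriver tip at (260,155) stays clear of the fingers.

Emit:
arm_command --series "12 20 0 0 50; 12 20 20 0 50; 11.7 18.9 30 0 50; 0 0 35 0 50; 0 0 35 0 50; 0 0 35 0 50; 0 0 30 0 50; 0 0 18 0 50; 0 0 10 0 50; 0 0 6 0 50; 0 0 0 0 50; 0 0 0 0 255; 0 0 0 0 255; 0 0 0 0 255; 0 0 0 0 255; 0 0 0 0 255; 0 0 0 0 255; 0 0 0 0 255"

```text
time_s: 3.95
tool_pos: [0.4916, -0.2653, 0.0044]
tool_rot: [180.0, 0.1, 86.2]
force: [-1.7, 0.6, 6.2]
grip_width: 0.0459
grasp_force: 20.0
```

Emit:
arm_command --series "0 0 -15 0 255; 0 0 -30 0 255; 10 0 -35 0 255; 25 -5 -35 0 255; 30 -5 -35 0 255; 30 -5 -35 0 255; 30 -5 -31 0 255; 30 -5 -30 0 255; 30 -5 0 0 255; 30 -5 0 0 255; 30 -5 0 0 255; 30 -5 0 0 255; 19 -5 0 0 255; 0 -5 0 0 255; 0 0 0 0 255; 0 0 0 0 255"

```text
time_s: 5.28
tool_pos: [0.4564, 0.0219, 0.2389]
tool_rot: [-180.0, 0.1, 86.2]
force: [1.0, -0.2, -1.4]
grip_width: 0.0456
grasp_force: 20.0
```

Run:
```python
from h import *
o=telemetry.get_obs(); im=cams.read_camera("wrist"); C=cam("wrist",o)
cv2.imwrite("pics/w2.png",im); print(o["tool_pos"],o["tool_rot"],o["grip_width"])
for p in ((.483,.2125),(.479,.147),(.474,.080),(.470,.019)): print(proj(C,(*p,.028)).round(1))
```

```text
[0.45635712 0.02191143 0.23885826] [-1.79992094e+02  6.69400343e-02  8.61621317e+01] 0.04557846826826121
[291.5  -2.8]
[291.3  67. ]
[290.3 131.8]
[290.  185.6]
```

View pics/w2.png

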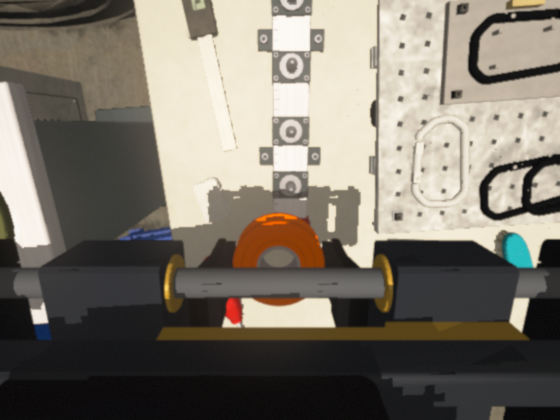

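The wrist view shows the three seats near (291,66), (290,131) and (290,185), and the grey-end one near (292,0) at the edge. All match the predictions to about 1 px; the sheave is held.

```bash
cat >> h.py <<'E'
def seats(im,C,o,guess,zs=.028):
    Rt=R.from_euler("xyz",o["tool_rot"],degrees=True).as_matrix()
    g=cv2.cvtColor(im,cv2.COLOR_BGR2GRAY)
    for p in guess:
        u=proj(C,(*p,zs)); r=13e-3*C[0][0,0]/(C[2][2]-zs); s=4; b=int(1.45*r)
        x0,y0=int(u[0])-b,int(u[1])-b
        if min(x0,y0)<0: print(p,"off"); continue
        q=cv2.resize(g[y0:y0+2*b,x0:x0+2*b],None,fx=s,fy=s,interpolation=cv2.INTER_CUBIC)
        c=cv2.HoughCircles(cv2.GaussianBlur(q,(5,5),0),cv2.HOUGH_GRADIENT,1,200,param1=120,param2=8,minRadius=int(.85*r*s),maxRadius=int(1.15*r*s))
        if c is None: print(p,"none"); continue
        c=c[0][0]; uv=((c[0]+.5)/s-.5+x0,(c[1]+.5)/s-.5+y0); w=cast(C,uv,zs)
        print(p,"px",np.round(uv,1),"r/exp",round(c[2]/s/r,2),"->",w.round(4),"move",(1e3*Rt.T@(w-o["tool_pos"]))[:2].round(1))
E
python3 - <<'E'
from h import *
o=telemetry.get_obs(); seats(cv2.imread("pics/w2.png"),cam("wrist",o),o,((.483,.2125),(.479,.147),(.474,.080),(.470,.019)))
E
```

```text
(0.483, 0.2125) off
(0.479, 0.147) px [290.8  66.5] r/exp 1.04 -> [0.4788 0.1473 0.028 ] move [127.1  13.7]
(0.474, 0.08) px [290.5 130.8] r/exp 1.01 -> [0.4746 0.0808 0.028 ] move [60.5 13.9]
(0.47, 0.019) px [290.2 185.5] r/exp 0.99 -> [0.4706 0.0188 0.028 ] move [-1.7 14.2]
```

Emit:
arm_command --series "15 2 0 0 255; 30 3 0 0 255; 30 3 0 0 255; 30 3 0 0 255; 15 2 15 0 255; 6.7 0.7 30 0 255; 0 0 35 0 255; 0 0 35 0 255; 0 0 30 0 255; 0 0 17 0 255; 0 0 8 0 255; 0 0 0 0 255; 0 0 0 0 255"

```text
time_s: 6.42
tool_pos: [0.4793, 0.1481, 0.0695]
tool_rot: [180.0, -0.0, 86.1]
force: [0.1, 0.3, -0.3]
grip_width: 0.0458
grasp_force: 20.0
```

Emit:
arm_command --series "-1 -0.4 0 0 255; 0 0 6 0 255; 0 0 6 0 255; 0 0 6 0 255; 0 0 6 0 255; 0 0 6 0 255; 0 0 5 0 255; 0 0 0 0 255; 0 0 0 0 255"

```text
time_s: 7.17
tool_pos: [0.4778, 0.1476, 0.0337]
tool_rot: [-179.9, 0.0, 86.2]
force: [0.4, 0.5, -0.0]
grip_width: 0.046
grasp_force: 20.0
```

Emit:
arm_command --series "0 0 0 0 30; 0 0 0 0 30; 0 0 0 0 30; 0 0 -10 0 30; 0 0 -25 0 30; 0 0 -35 0 30; -10 4 -30 0 30; -25 7 -10 0 30; -30 8 0 0 30; -30 8 0 0 30; -30 8 0 0 30; -30 8 0 0 30; -30 8 0 0 30; -30 8 0 0 30; -30 8 0 0 30; -30 8 0 0 30; -20 6 0 0 30; -10 0 0 0 30; 0 0 0 0 30; 0 0 0 0 30"

```text
time_s: 8.83
tool_pos: [0.5387, -0.161, 0.1445]
tool_rot: [-180.0, -0.1, 86.2]
force: [0.6, 0.6, -0.1]
grip_width: 0.077
grasp_force: 0.0
```

```bash
python3 -c "
from h import *
look('w3')"
```

```text
tcp [ 0.5387 -0.161   0.1445] rot [-1.800e+02 -5.000e-02  8.623e+01] t 8.8333
outer [0.126 0.021] [290. 334.] no hole [ 0.5415 -0.3018  0.018 ]
outer [0.032 0.02 ] [444. 330.] no hole [ 0.6988 -0.3075  0.018 ]
outer [0.036 0.06 ] [114. 283.] no hole [ 0.3725 -0.2328  0.018 ]
outer [0.027 0.062] [442. 282.] no hole [ 0.6935 -0.2531  0.018 ]
outer [0.031 0.028] [402. 245.] no hole [ 0.6532 -0.2117  0.018 ]
outer [0.053 0.054] [278. 169.] centre [ 0.5403 -0.1324  0.018 ] move tool xy mm [28.6 -0.3]
outer [0.022 0.091] [104. 160.] no hole [ 0.3873 -0.1134  0.018 ]
```

View pics/w3.png

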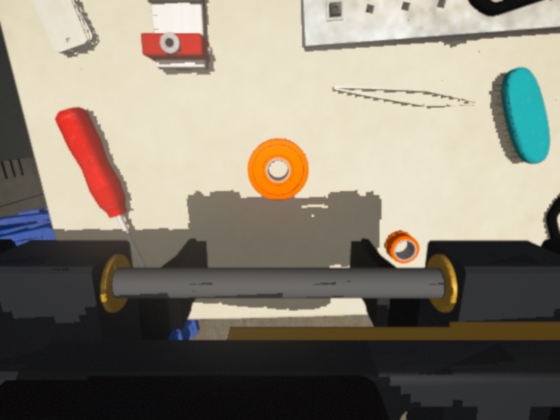

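Sheave_55 sits at (278,169), clear of the tweezers and screwdriver.

Emit:
arm_command --series "14 0 10 0 30; 14.6 -0.3 25 0 30; 0 0 35 0 30; 0 0 35 0 30; 0 0 20 0 30; 0 0 10 0 30; 0 0 5 0 30; 0 0 0 0 30; 0 0 0 0 255; 0 0 0 0 255; 0 0 0 0 255; 0 0 0 0 255; 0 0 0 0 255; 0 0 0 0 255"

```text
time_s: 10.05
tool_pos: [0.5409, -0.1339, 0.005]
tool_rot: [179.9, 0.0, 86.2]
force: [-1.8, -0.4, 6.3]
grip_width: 0.054
grasp_force: 20.0
```

Emit:
arm_command --series "0 0 -15 0 255; 0 0 -30 0 255; 10 -5 -35 0 255; 20 -7 -35 0 255; 25 -8 -35 0 255; 28 -9 -30 0 255; 28 -9 -15 0 255; 28 -9 0 0 255; 28 -9 0 0 255; 28 -9 0 0 255; 18 -6 0 0 255; 7 -2 0 0 255; 0 0 0 0 255; 0 0 0 0 255; 0 0 0 0 255"

```text
time_s: 11.3
tool_pos: [0.4829, 0.0873, 0.1969]
tool_rot: [-180.0, 0.0, 86.1]
force: [0.0, -0.6, -0.7]
grip_width: 0.0539
grasp_force: 20.0
```

```bash
python3 -c "
from h import *
im,C,o=look('w4',.046); seats(im,C,o,((.483,.2125),))"
```

```text
tcp [0.4829 0.0873 0.1969] rot [-1.7998e+02  3.0000e-02  8.6070e+01] t 11.3
outer [0.409 0.043] [360. 338.] no hole [ 0.5628 -0.082   0.046 ]
outer [0.07  0.017] [278. 299.] no hole [ 0.4748 -0.0272  0.046 ]
outer [0.022 0.019] [400. 302.] no hole [ 0.6061 -0.0399  0.046 ]
outer [0.028 0.064] [156. 284.] no hole [ 0.3463 -0.0004  0.046 ]
outer [0.023 0.038] [400. 270.] no hole [ 0.6051 -0.002   0.046 ]
outer [0.114 0.074] [278. 256.] no hole [0.4783 0.0227 0.046 ]
outer [0.045 0.044] [269. 132.] centre [0.4784 0.1481 0.046 ] move tool xy mm [60.4 -8.6]
(0.483, 0.2125) px [269.  61.] r/exp 1.02 -> [0.4831 0.2129 0.028 ] move [125.4  -8.4]
```

View pics/w4.png

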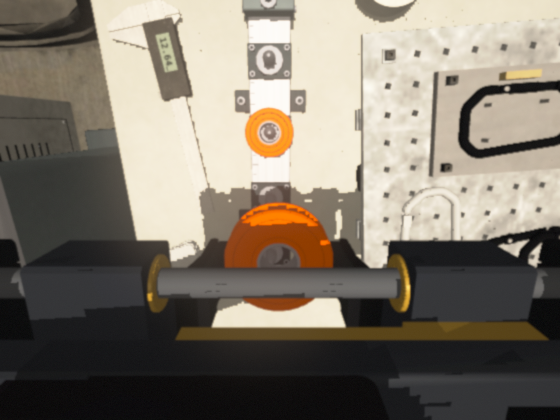

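Sheave_46 is seated with its pin through the bore at (269,132). The grey-end pin is free at (269,61).

Emit:
arm_command --series "15 -2 0 0 255; 30 -2 0 0 255; 30 -2 0 0 255; 30 -2 10 0 255; 15 -0.4 25 0 255; 4.4 0 35 0 255; 0 0 30 0 255; 0 0 18 0 255; 0 0 9 0 255; 0 0 0 0 255; 0 0 0 0 255"

```text
time_s: 12.27
tool_pos: [0.483, 0.2135, 0.0705]
tool_rot: [-180.0, -0.0, 86.1]
force: [0.1, 0.5, -1.1]
grip_width: 0.0541
grasp_force: 20.0
```

Emit:
arm_command --series "-1.5 0 0 0 255; 0 0 6 0 255; 0 0 6 0 255; 0 0 6 0 255; 0 0 6 0 255; 0 0 6 0 255; 0 0 6 0 255; 0 0 0 0 255; 0 0 0 0 255"

```text
time_s: 13.02
tool_pos: [0.4819, 0.2126, 0.0338]
tool_rot: [-180.0, 0.0, 86.2]
force: [0.3, -0.4, -1.3]
grip_width: 0.0539
grasp_force: 20.0
```

Emit:
arm_command --series "0 0 0 0 35; 0 0 0 0 35; 0 0 0 0 35; 0 0 -10 0 35; 0 0 -25 0 35; 0 0 -35 0 40; 15 5 -30 0 50; 25 9 -16 0 64; 30 11 0 0 64; 30 11 0 0 64; 25 9 0 0 64; 11 5 0 0 64; 0 0 0 0 64; 0 0 0 0 64; 0 0 0 0 64"

```text
time_s: 14.27
tool_pos: [0.5409, 0.3439, 0.1505]
tool_rot: [180.0, 0.1, 86.2]
force: [-0.2, -0.1, 0.1]
grip_width: 0.0652
grasp_force: 0.0
```

```bash
python3 -c "
from h import *
look('w5')"
```

```text
tcp [0.5409 0.3439 0.1505] rot [1.800e+02 6.000e-02 8.619e+01] t 14.2667
outer [0.379 0.06 ] [378. 334.] no hole [0.6357 0.1922 0.018 ]
outer [0.023 0.06 ] [134. 284.] no hole [0.3909 0.2666 0.018 ]
outer [0.027 0.065] [420. 283.] no hole [0.677  0.2484 0.018 ]
outer [0.036 0.036] [275. 146.] centre [0.5418 0.3925 0.018 ] move tool xy mm [48.7 -2.4]
outer [0.091 0.064] [165.  50.] no hole [0.4558 0.4775 0.018 ]
outer [0.016 0.062] [110.  41.] no hole [0.4115 0.4873 0.018 ]
```

View pics/w5.png

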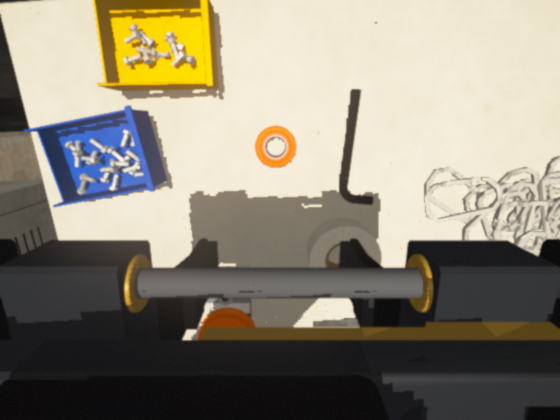

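Sheave_37 at (275,146); the hex key (350) and the bins are outside the finger span.

Emit:
arm_command --series "20 -1 0 0 64; 20 -1 10 0 64; 8 -0.4 25 0 64; 0 0 35 0 64; 0 0 35 0 64; 0 0 22 0 64; 0 0 12 0 64; 0 0 6 0 64; 0 0 0 0 64; 0 0 0 0 255; 0 0 0 0 255; 0 0 0 0 255; 0 0 0 0 255; 0 0 0 0 255; 0 0 0 0 255"

```text
time_s: 15.57
tool_pos: [0.5422, 0.3932, 0.0059]
tool_rot: [180.0, -0.0, 86.2]
force: [0.3, -0.7, 2.4]
grip_width: 0.0366
grasp_force: 20.0
```

Emit:
arm_command --series "0 0 -15 0 255; 0 0 -30 0 255; 0 0 -40 0 255; -10 -2 -35 0 255; -25 -4 -20 0 255; -30 -4 -10 0 255; -30 -4 0 0 255; -30 -4 0 0 255; -30 -5 0 0 255; -30 -5 0 0 255; -30 -5 0 0 255; -30 -5 0 0 255; -30 -4 0 0 255; -25 -3 0 0 255; -12 -1.9 0 0 255; -3.5 0 0 0 255; 0 0 0 0 255; 0 0 0 0 255; 0 0 0 0 255"

```text
time_s: 17.15
tool_pos: [0.4744, 0.0831, 0.1555]
tool_rot: [180.0, -0.0, 86.4]
force: [-0.3, -0.0, 0.0]
grip_width: 0.0368
grasp_force: 20.0
```

Now down to 70 mm with a small correction.

Emit:
arm_command --series "-1.5 0 10 0 255; 0 0 25 0 255; 0 0 25 0 255; 0 0 16 0 255; 0 0 8 0 255; 0 0 0 0 255; 0 0 0 0 255"

```text
time_s: 17.73
tool_pos: [0.4741, 0.0806, 0.0711]
tool_rot: [-180.0, -0.1, 86.3]
force: [-0.1, 1.0, 0.5]
grip_width: 0.0368
grasp_force: 20.0
```

Emit:
arm_command --series "0 0 6 0 255; 0 0 6 0 255; 0 0 6 0 255; 0 0 6 0 255; 0 0 6 0 255; 0 0 6 0 255; 0 0 0 0 255; 0 0 0 0 255"

```text
time_s: 18.4
tool_pos: [0.4738, 0.0798, 0.0348]
tool_rot: [-179.9, -0.0, 86.2]
force: [0.3, 1.4, -1.6]
grip_width: 0.0368
grasp_force: 20.0
```

Emit:
arm_command --series "0 0 0 0 64; 0 0 0 0 64; 0 0 0 0 64; 0 0 -10 0 64; 0 0 -25 0 64; 0 0 -35 0 64; -10 6 -30 0 64; -20 12 -15 0 94; -30 18 0 0 94; -30 18 0 0 94; -30 18 0 0 94; -30 18 0 0 94; -30 18 0 0 94; -30 18 0 0 94; -30 18 0 0 94; -30 18 0 0 94; -30 19 0 0 94; -16 12 0 0 94; -8 6 0 0 94; 0 0 0 0 94"

```text
time_s: 20.07
tool_pos: [0.6516, -0.259, 0.1502]
tool_rot: [180.0, -0.0, 86.0]
force: [-0.4, -0.5, -0.2]
grip_width: 0.055
grasp_force: 0.0
```

```bash
python3 -c "
from h import *
look('w6')"
```

```text
tcp [ 0.6516 -0.259   0.1502] rot [ 1.7998e+02 -2.0000e-02  8.6040e+01] t 20.0667
outer [0.17  0.026] [259. 336.] no hole [ 0.6214 -0.4042  0.018 ]
outer [0.215 0.031] [444. 334.] no hole [ 0.8148 -0.4153  0.018 ]
outer [0.022 0.063] [400. 283.] no hole [ 0.7673 -0.3531  0.018 ]
outer [0.028 0.061] [156. 283.] no hole [ 0.5238 -0.336   0.018 ]
```

View pics/w6.png

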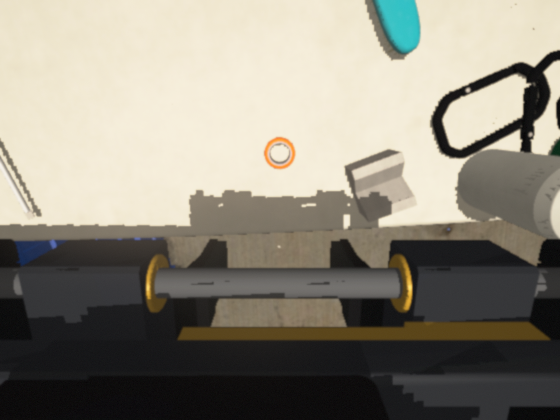

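Sheave_28 is at (279.5,153.5), a thin orange ring; the metal block starts 64 mm to the right of it.

Run:
```python
from h import *
o=telemetry.get_obs(); C=cam("wrist",o); im=cv2.imread("pics/w6.png")
m=orange(im,(3,110,60),(20,255,255))[125:185,250:310]
v,u=np.nonzero(m); hull=cv2.convexHull(np.c_[u,v].astype(np.int32)); e=cv2.fitEllipse(hull)
p=cast(C,(e[0][0]+250,e[0][1]+125),.017); Rt=R.from_euler("xyz",o["tool_rot"],degrees=True).as_matrix()
print(e,p,1e3*Rt.T@(p-o["tool_pos"]))
```

```text
((29.230484008789062, 27.614601135253906), (30.341033935546875, 31.55431365966797), 2.4660706520080566) [ 0.65532362 -0.21329268  0.017     ] [ 43.08545821   1.17897359 133.46273303]
```

Emit:
arm_command --series "20 0 0 0 94; 17 0.8 10 0 94; 5.5 0 25 0 94; 0 0 35 0 94; 0 0 35 0 94; 0 0 22 0 94; 0 0 12 0 94; 0 0 6 0 94; 0 0 0 0 94; 0 0 0 0 255; 0 0 0 0 255; 0 0 0 0 255; 0 0 0 0 255; 0 0 0 0 255; 0 0 0 0 255"

```text
time_s: 21.37
tool_pos: [0.6553, -0.2145, 0.006]
tool_rot: [179.9, 0.0, 86.2]
force: [0.0, -0.1, 2.5]
grip_width: 0.027
grasp_force: 20.0
```

Emit:
arm_command --series "0 0 -15 0 255; 0 0 -30 0 255; 0 0 -40 0 255; 8 -8 -35 0 255; 18 -16 -20 0 255; 24 -22 -10 0 255; 25 -22 0 0 255; 25 -22 0 0 255; 25 -22 0 0 255; 25 -22 0 0 255; 25 -22 0 0 255; 20 -18 0 0 255; 15 -14 0 0 255; 8 -8 0 0 255; 2.6 -3.7 0 0 255; 0 0 0 0 255; 0 0 0 0 255; 0 0 0 0 255"

```text
time_s: 22.87
tool_pos: [0.471, 0.0178, 0.1554]
tool_rot: [180.0, -0.0, 86.1]
force: [0.4, 0.3, -0.0]
grip_width: 0.0269
grasp_force: 20.0
```

Run:
```python
from h import *
o=telemetry.get_obs(); print(o["tool_pos"]); im=cams.read_camera("wrist")
cv2.imwrite("pics/w7.png",im)
```

```text
[0.47096567 0.01776221 0.15537984]
```

View pics/w7.png

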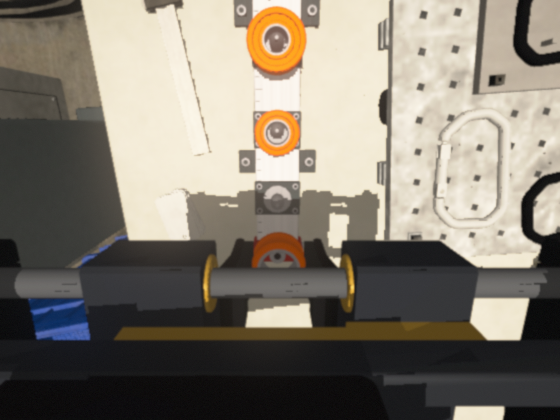

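Sheaves 46 at (277,40) and 37 at (277,133) are seated on their pins, the red-end pin is free at (277,200), and sheave_28 is centred in the grip.

Emit:
arm_command --series "1 0 10 0 255; 0 0 25 0 255; 0 0 25 0 255; 0 0 16 0 255; 0 0 9 0 255; 0 0 0 0 255; 0 0 0 0 255"

```text
time_s: 23.5
tool_pos: [0.4703, 0.0202, 0.0699]
tool_rot: [-179.9, -0.1, 86.2]
force: [0.2, -0.2, -0.3]
grip_width: 0.0267
grasp_force: 20.0
```

Emit:
arm_command --series "0 0 6 0 255; 0 0 6 0 255; 0 0 6 0 255; 0 0 6 0 255; 0 0 6 0 255; 0 0 5 0 255; 0 0 0 0 255; 0 0 0 0 255"

```text
time_s: 24.17
tool_pos: [0.47, 0.0201, 0.0349]
tool_rot: [-180.0, -0.0, 86.2]
force: [-1.5, -0.1, 0.3]
grip_width: 0.0269
grasp_force: 20.0
```

Emit:
arm_command --series "0 0 0 0 80; 0 0 0 0 80; 0 0 0 0 80; 0 0 -10 0 80; 0 0 -25 0 60; 0 0 -35 0 0; 0 0 -38 0 0; 0 0 -38 0 0; 0 0 -38 0 0; 0 0 -38 0 0; 0 0 -38 0 0; 0 0 -20 0 0; 0 0 0 0 0; 0 0 0 0 0; 0 0 0 0 0"

```text
time_s: 25.42
tool_pos: [0.4697, 0.0202, 0.3147]
tool_rot: [-179.9, 0.0, 86.2]
force: [-1.0, -0.6, 0.5]
grip_width: 0.087
grasp_force: 0.0
```

```bash
python3 -c "
from h import *
look('w8',.046)"
```

```text
tcp [0.4697 0.0202 0.3147] rot [-1.7995e+02  2.0000e-02  8.6240e+01] t 25.4167
outer [0.47  0.048] [406. 332.] no hole [ 0.6482 -0.2321  0.046 ]
outer [0.059 0.09 ] [ 96. 283.] no hole [ 0.1926 -0.1194  0.046 ]
outer [0.049 0.094] [462. 282.] no hole [ 0.7269 -0.153   0.046 ]
outer [0.037 0.036] [279. 131.] centre [0.4742 0.0791 0.046 ] move tool xy mm [59.2  0.9]
outer [0.044 0.045] [278.  74.] centre [0.4784 0.1482 0.046 ] move tool xy mm [128.4   0.5]
outer [0.053 0.046] [278.  16.] centre [0.4824 0.2143 0.046 ] move tool xy mm [194.6   0.2]
```

View pics/w8.png

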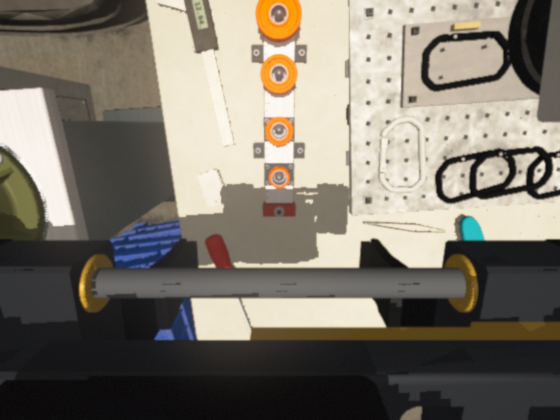

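All four sheaves lie flat on their pins in size order: 28 at (279,177) next to the red stop (279,210), then 37 at (279,131), 46 at (278,74) and 55 at (278,16). The gripper is open and clear of them.

```bash
python3 -c "
from cell import env
print(env.sign_off())"
```

```text
the job is handed in; nothing more can be done
None
```

The job is handed in at about 25 s of robot time: all four sheaves are on the rail pins in size order from the red stop (28, 37, 46, 55 mm), lying flat and released, as the last wrist-camera view showed.

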